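Ready the stamp over the card

TASK

First slide the red card carrier along its rail to the next station, the middle one with the green mark, so that it clicks in there. Then take the green-handled stamp, lift it higher than the tops of the notebooks and carry it across, and finish while still holding it, level and still, about one centimetre above the card, centred in the printed blue frame and square to it with its long side along the frame's long side (either way round). The face is inked, so the stamp must never touch the card or its carrier; leave the notebooks and everything else where they stand.

Things in the scene. Friction and masses are not known exactly. Their poses are not given: they have to be found in the camera images.
- jig: Aluminium rail base of the stamping jig, fixed to the desk: 90 (x) x 300 (y) mm, up to 24 mm high. Origin at the centre of its underside; its y axis is the sliding direction. Three marks on its robot-side edge, 80 mm apart along y, show the stations: white at y = -80, green at 0, white at +80 mm (they stand out 31 mm from the edge, up to 10 mm high). The desk top is at z = 0
- carrier (a joint): Position of the red carrier along the jig's +y, m: 0 first station (start), 0.08 middle (green mark), 0.16 last. Runs stiffly (about 1 N). Sprung detents: at each station a ball drops between two ribs, whose tops lie 7 mm before and after it; getting over a rib, in or out, takes about 5 N. Within about 5 mm of a station it is drawn in and stays; elsewhere it stays where left
- tab (a point): Centre of the red upright tab on the robot-side edge of the carrier, by which it is pushed: 24 (jig x) x 12 (jig y) mm and 34 mm high, from 32 to 66 mm above the desk; the point is 51 mm above the desk. It stands 74 mm from the middle of the card towards the jig's -x, on a 20 mm wide tongue (24 to 32 mm above the desk), clear of the rail base. Axes as the jig's
- card_frame (a point): Centre of the printed blue frame on the white card, at the height of the card's upper face (34 mm above the desk). The frame's inside is 60 mm (x) x 42 mm (y), axes as the jig's; it moves with the carrier. The carrier plate is 106 (x) x 92 (y) mm; two red strips along its y edges stand 4 mm above the card
- green_stamp_grip (a point): Green-handled stamp, loose and upright on the desk, 74 mm high, 0.12 kg: the point is the centre of the green handle, 50 mm above the stamp's underside. The handle is 34 mm (x) x 20 mm (y), from 22 to 74 mm above the underside: pinch it across y. Below it is a wooden block 50 (x) x 32 (y) mm. It may stand in either of two places, swapped with the black stamp
- green_stamp_face (a point): Centre of the green-handled stamp's underside, the rubber face 44 mm (x) x 26 mm (y); axes as the handle's, z up
- black_stamp: The same stamp with a black handle, not to be used. Origin at the centre of its underside
- rack: Wooden rack fixed to the desk, 150 (x) x 76 (y) mm, with three slots side by side along y, standing between the stamps and the jig. Origin at the centre of its underside
- notebook0: Blue notebook, loose in the rack, 148 (x) x 15 (y) mm and 105 mm high, upright with its top 117 mm above the desk. Origin at the centre of its lower edge
- notebook1: Yellow notebook, as the blue one, in the middle slot
- notebook2: Grey notebook, as the blue one, in the third slot
- pencil_cup: Steel pencil cup, loose, 76 mm wide, 100 mm high with pencils up to 171 mm. Origin at the centre of its underside
- eraser: White eraser, loose on the desk, 45 x 22 x 13 mm. Origin at the centre of its underside
- clipboard: Red clipboard lying flat, 230 (x) x 160 (y) mm, up to 15 mm high at its clip. Origin at the centre of its underside
- green_stamp: The whole green-handled stamp; origin at the centre of its underside, same as its face point

How it is judged (in metres and radians):
On the way, in this order (a step that is already met when the one before it is completed fails the run):
1. the carrier is clicked in at the middle station (green mark) (value of joint carrier between 0.076 and 0.084 m and height (world z) of green_stamp_face below 0.01 m), for 0.3 s.
2. the green-handled stamp is lifted in the fingers higher than the tops of the notebooks (height (world z) of green_stamp_face above 0.118 m and contact force between green_stamp and the fingers above 0.5 N), for 0.1 s.
At the end, for the whole second after the job is handed in: Carrier at the middle station within 4 mm; stamp held still in the fingers, face 3 to 20 mm above the card, within 8 mm of the frame's centre, square within 8 degrees (either way round), level within 7, touching neither card, carrier nor rail; all else within 20 mm of where it stood (value of joint carrier between 0.076 and 0.084 m and horizontal distance between green_stamp_face and card_frame below 0.008 m and z of green_stamp_face in the frame of card_frame between 0.003 and 0.02 m and angle between the x axis of green_stamp_face and the x axis of card_frame, either way round below 0.14 rad and angle between green_stamp_face's own z axis and vertical below 0.12 rad and contact force between green_stamp and the fingers above 0.5 N and contact force between green_stamp and jig below 0.1 N and linear speed of green_stamp below 0.02 m/s and distance of each of notebook0, notebook1, notebook2, black_stamp, pencil_cup, eraser, clipboard from where it was at the start of the episode below 0.02 m); the arm keeps its last pose, push and grip.
It fails at once if the stamp touches the card, its carrier or the rail (contact force between green_stamp and jig above 0.2 N).
It fails at once if a notebook, the black stamp, the pencil cup, the eraser or the clipboard is moved by more than 20 mm (distance of any of notebook0, notebook1, notebook2, black_stamp, pencil_cup, eraser, clipboard from where it was at the start of the episode above 0.02 m).
It also fails if it takes over 64 s, if anything falls off the work surface, if the arm or the gripper's body presses on something with over 40 N, if the wrist force passes 120 N, or if a joint passes its speed limit or range.

ROBOT

A 6-joint arm with a two-finger parallel gripper is mounted at the origin on the work surface. World frame = base frame: x ahead of the robot, y to its left, z up, the work surface at z = 0. Lengths are in m, angles in degrees, forces in N, time in s.
With the tool pointing down it reaches from about 0.375 to 0.9 m from the base axis. Payload 3.1 kg.
Tool frame: the origin (TCP) lies on the centre line of the jaws, within the pads' length; the fingertips stand finger_overhang ahead of it and the grasp point (between the pads) lies 5 mm behind it (finger_overhang is the distance from the TCP to the fingertips, in m); z points along the fingers, y is the line along which they close (so a half turn about z gives the same grasp; the last joint's range is limited). The gripper opens to 87 mm and grips with 3 to 60 N. Pads are 19 mm wide; open, the fingers measure 117 mm over their backs; the gripper's body (75 mm by 190 mm) begins 51 mm behind the grasp point.
Start: joints at [59.33, 30.224, 82.088, -0, 67.689, -10.227], TCP at [0.218, 0.586, 0.237] pointing down, gripper open.
Joint ranges: [-176.69, 176.69], [-43.24, 126.21], [12.49, 139.97], [-82, 262], [0, 151.66], [-163.58, 163.58]. Speed limits (degrees/s): [159.86, 159.86, 180, 180, 180, 180].

INTERFACE

Orientations are given as a 3x3 rotation matrix whose columns are the frame's x, y, z axes.
In Python, from rig import read_state, capture, calibration, hand_in, finger_overhang gives the robot as it stands.
- The arm moves only by the tool send_rows, never from a script. Its argument "plan" is a list of rows, each a list of 5 numbers: the closure in counts, from 0 (fully open) to 255 (shut), then the shift along the tool's x, y, z in m, then the turn about the tool's z in rad. A call has 1 to 20 rows; each row shifts and turns the commanded pose from where the row before left it, along the tool's axes as they then stand; what a row does not reach is not made up. A row lasts 1/12 s, in which the tool goes at most 41.7 mm and 7.16 degrees, less where a joint would pass 70% of its speed; a pose out of reach is approached as far as the arm can. A call is refused whole if a number of a shift passes 0.0417 or a number of a turn 0.125, either way. A call with a gripper value outside its range is refused whole. The fingers move at their own pace and stop on an object; the grip force is fixed at half the most. Time passes only in rows, so rows that do not move let the fingers close. It gives the time, the measured TCP pose, the force, the opening and the grip force at its end, in the units of the state.
- read_state(): the state, without advancing time (a new reading comes with each control period).
- capture(name): name is "side" or "top" or "wrist"; returns (picture, depth): 420x560x3 uint8, blue, green, red; 420x560 float32, m along the optical axis (not along the pixel's ray), 0 where there is no reading.
- calibration(name): a dict with "fx", "fy", "cx", "cy" (pixels), "xyz" and "rotation" of the camera in the world. Camera axes: x right, y down, z forward; pixel columns grow to the right and rows downward; lengths in m; the calibration is good to about 2 mm. A picture is of the moment at which its call begins: read the wrist's pose just before it. calibration takes no time and is no camera call; for the wrist camera it gives the pose at the moment of the call.
- hand_in(): hands the job in; it is judged then, once.
The state is a dict: "time_s": time; "joint_positions": joint angles; "qvel": joint speeds; "tau": joint torques, N m; "position": TCP position; "tcp_rot": TCP orientation; "force": force on the tool from outside, world axes, zero at the start; "moment": the same for the moment, N m; "opening": opening from 0.0 (shut) to 1.0 (fully open); "grasp_force": force on a finger pad.
Only numpy, scipy, OpenCV 4.12 (cv2) and the standard library are available. Lean on these libraries where they do the work, as an engineer would, in place of code of your own. Each camera call takes 0.05 s, during which the arm holds its last target. There are 200 camera calls.

## Working session

There is one attempt and no reset: what is moved stays moved. The work goes in short steps, Python scripts to look and compute and a tool call to move; the robot and the scene stay as the last step left them, time stands still between calls to the robot, and variables do not carry over. Pictures are saved under pics/ and viewed, at most 10 in all, crops included, and the job is handed in when it is done.

Besides the shell and the picture viewer there is one more tool, called by a JSON object that holds its "fn" and its "kwargs". send_rows: Moves the arm, as the interface text tells. Its arguments: {"type":"object","properties":{"plan":{"type":"array","items":{"type":"array","items":{"type":"number"}}}},"required":["plan"]}

```bash
mkdir -p pics
cat > h.py <<'E'
import numpy as np, cv2
from rig import *
def snap(n,f):
    c=calibration(n); p,d=capture(n); cv2.imwrite(f'pics/{f}.png',p); np.savez(f'pics/{f}.npz',d=d,**{k:np.array(v) for k,v in c.items()}); return p,d,c
def w(f,u,v):
    z=np.load(f'pics/{f}.npz'); d=z['d'][int(v)-1:int(v)+2,int(u)-1:int(u)+2]; d=np.median(d[d>0])
    return z['xyz']+z['rotation']@(d*np.array([(u-z['cx'])/z['fx'],(v-z['cy'])/z['fy'],1]))
def wz(f,u,v,h):
    z=np.load(f'pics/{f}.npz'); r=z['rotation']@np.array([(u-z['cx'])/z['fx'],(v-z['cy'])/z['fy'],1])
    return z['xyz']+r*(h-z['xyz'][2])/r[2]
E
python3 - <<'E'
from h import *
snap('top','t0');snap('side','s0')
s=read_state();print(s,finger_overhang);print(calibration('top'))
E
```

```text
{'time_s': 0.1, 'joint_positions': array([ 5.93297662e+01,  3.02732180e+01,  8.21500482e+01, -7.45244459e-04,
        6.76898421e+01, -1.02279575e+01]), 'qvel': array([-0.00686189, -0.21768993, -0.25895697,  0.00252916, -0.0386506 ,
        0.06907543]), 'tau': array([ 1.67846479e-04, -4.40981448e+01, -1.77150321e+01,  6.34747767e-02,
        5.33889444e-02, -2.96013786e-05]), 'position': array([0.21793846, 0.58508413, 0.23566842]), 'tcp_rot': array([[-9.37026097e-01,  3.49257929e-01, -9.96637045e-04],
       [ 3.49259186e-01,  9.37024608e-01, -1.70410651e-03],
       [ 3.38700725e-04, -1.94487692e-03, -9.99998051e-01]]), 'force': array([-0.10037073, -0.51015903,  0.39005982]), 'moment': array([-0.03567618, -0.04736016,  0.01881206]), 'grasp_force': 0.0, 'opening': 1.000496131779838} 0.014
{'fx': 397.31931137568165, 'fy': 397.31931137568165, 'cx': 274.97201159538815, 'cy': 206.15028232384148, 'xyz': array([ 0.52639091, -0.10019178,  1.16127931]), 'rotation': array([[ 0.00391983, -0.99934051,  0.03609951],
       [-0.99979202, -0.00319399,  0.02014228],
       [-0.02001369, -0.03617095, -0.99914519]])}
```

View pics/t0.png

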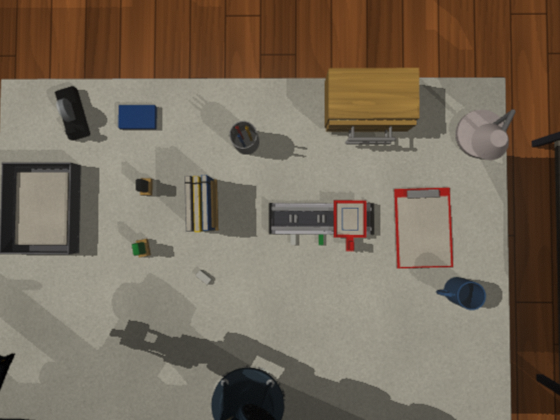

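View pics/s0.png

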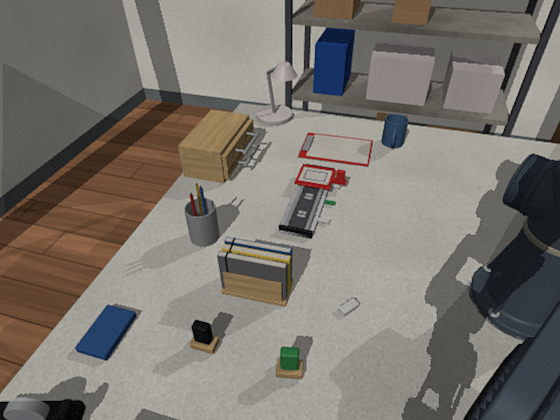

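The top view shows the carrier at about (350,218), its tab at (350,244), the green mark at (322,239) and the green stamp at (140,248). The side view confirms the green stamp is on the robot side. I'll enlarge those areas.

Run:
```python
from h import *
p=cv2.imread('pics/t0.png')
a=cv2.resize(p[190:260,255:385],None,fx=6,fy=6,interpolation=cv2.INTER_CUBIC)
b=cv2.resize(p[230:262,120:165],None,fx=5,fy=5,interpolation=cv2.INTER_CUBIC)
o=np.zeros((590,780,3),np.uint8);o[:420,:780]=a;o[425:585,:225]=b
cv2.imwrite('pics/c0.png',o)
for n,u,v in [('tab',350,244),('card',350,218),('gmark',322,239),('stamp',140,248),('nb',199,190)]: print(n,w('t0',u,v))
```

```text
tab [ 0.46288825 -0.28403797  0.06623147]
card [ 0.53428877 -0.28963277  0.03416663]
gmark [ 0.4735017  -0.21324973  0.00784862]
stamp [0.44848366 0.29705621 0.06034715]
nb [0.6070468  0.1242902  0.10614804]
```

View pics/c0.png

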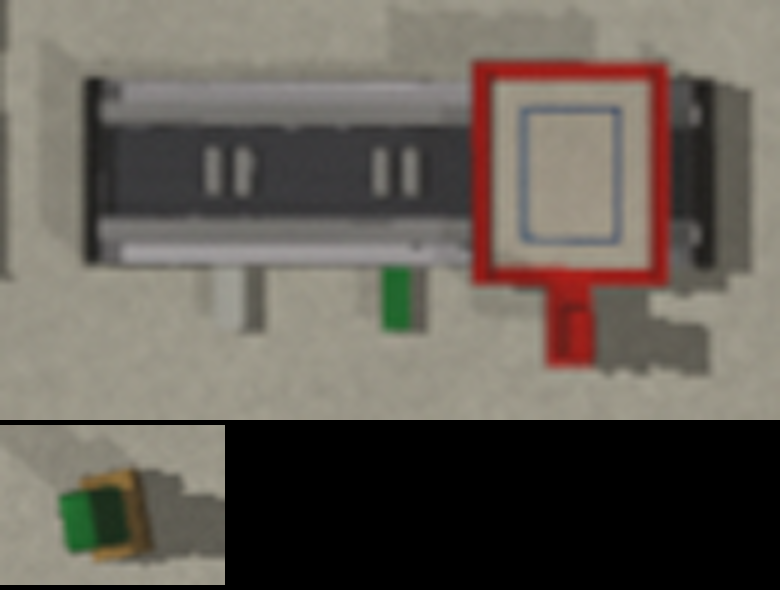

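{"fn": "send_rows", "kwargs": {"plan": [[0,0,0,0,-0.119],[0,0,0,0,-0.119],[0,0,0,0,-0.118],[0,-0.023,-0.028,0,0],[0,-0.023,-0.028,0,0],[0,-0.023,-0.028,0,0],[0,-0.023,-0.028,0,0],[0,-0.023,-0.028,0,0],[0,-0.023,-0.028,0,0],[0,-0.023,-0.028,0,0],[0,-0.023,-0.028,0,0],[0,-0.023,-0.028,0,0],[0,-0.023,-0.028,0,0],[0,0,0,0,0],[0,0,0,0,0]]}}

```text
time_s: 1.35
position: [0.4491, 0.3039, 0.2362]
tcp_rot: [[-1.0, 0.005, -0.001], [0.005, 1.0, -0.0], [0.001, -0.0, -1.0]]
force: [0.0, 0.4, -0.5]
opening: 0.997
grasp_force: 0.0
```

Run:
```python
from h import *
snap('wrist','w1')
s=read_state();print(s['time_s'],s['position'],s['tcp_rot'],s['joint_positions'])
f=lambda u,v,h:wz('t0',255+(u+.5)/6-.5,190+(v+.5)/6-.5,h)
print([f(*a,.034) for a in [(523,107),(620,107),(620,242),(523,242),(571.5,174.5)]], f(93,172,.024),f(705,172,.024),f(397,298,.01))
```

```text
1.4 [0.44801471 0.30485723 0.23614954] [[-9.99994653e-01  2.95505984e-03 -1.40050118e-03]
 [ 2.95504672e-03  9.99995634e-01  1.14367881e-05]
 [ 1.40052886e-03  7.29818050e-06 -9.99999019e-01]] [ 2.23968452e+01  2.38844874e+01  9.40368051e+01  3.52636176e-02
  6.21526522e+01 -6.74503348e+01]
[array([ 0.56413812, -0.26648484,  0.034     ]), array([ 0.56428666, -0.31205147,  0.034     ]), array([ 0.50076241, -0.31182266,  0.034     ]), array([ 0.50056268, -0.26634875,  0.034     ]), array([ 0.53240509, -0.28918606,  0.034     ])] [ 0.53278012 -0.06340468  0.024     ] [ 0.53388605 -0.35400264  0.024     ] [ 0.47286339 -0.20944051  0.01      ]
```

View pics/w1.png

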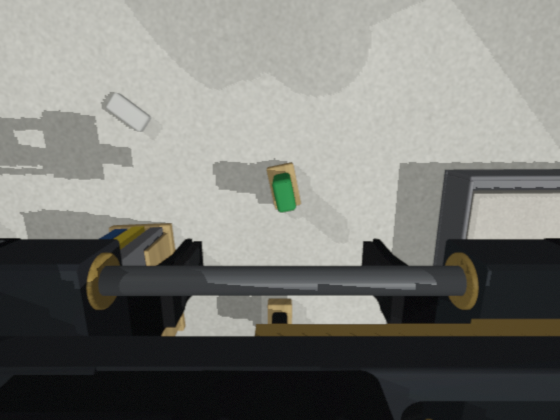

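The wrist view shows the green stamp at (284,192), turned about 10°, and the eraser at (128,112). Next I'll move above the tab.

{"fn": "send_rows", "kwargs": {"plan": [[0,-0.012,-0.034,0,0],[0,0,-0.035,0,0],[0,0,-0.035,0,0],[0,0,-0.035,0,0],[0,0,-0.035,0,0],[0,0,-0.035,0,0],[0,0,-0.035,0,0],[0,0,-0.035,0,0],[0,0,-0.035,0,0],[0,0,-0.035,0,0],[0,0,-0.035,0,0],[0,0,-0.035,0,0],[0,0,-0.035,0,0],[0,0,-0.035,0,0],[0,0,-0.035,0,0],[0,0,-0.035,0,0],[0,0,-0.035,0,0],[0,0,0,0,0],[0,0,0,0,0],[0,0,0,0,0]]}}

```text
time_s: 3.07
position: [0.4595, -0.2866, 0.2361]
tcp_rot: [[-1.0, -0.0, -0.001], [-0.0, 1.0, 0.002], [0.001, 0.002, -1.0]]
force: [-0.3, -0.3, 0.5]
opening: 1.0
grasp_force: 0.0
```

Run:
```python
from h import *
snap('wrist','w2')
s=read_state();print(s['time_s'],s['position'],s['tcp_rot'],s['joint_positions'])
```

```text
3.1167 [ 0.45948134 -0.28620541  0.23615969] [[-0.99999847 -0.0012307  -0.00124442]
 [-0.00123308  0.9999974   0.00191588]
 [ 0.00124206  0.00191741 -0.99999739]] [-4.37672484e+01  2.38606853e+01  9.40780675e+01  3.38636472e-02
  6.21886735e+01 -1.33853663e+02]
```

View pics/w2.png

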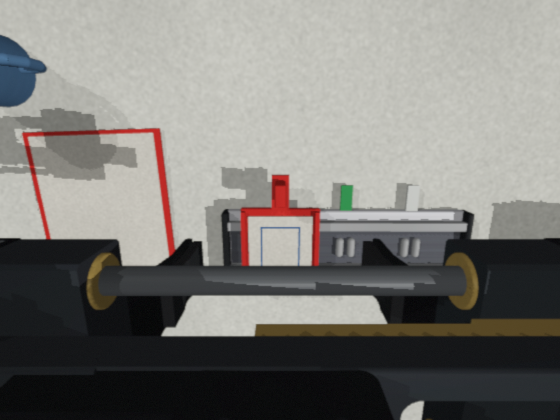

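Run:
```python
from h import *
for u,v in [(275,179),(287,179),(281,185),(281,195),(281,205),(281,230),(346,197)]: print(u,v,w('w2',u,v))
p=cv2.imread('pics/w2.png'); h=cv2.cvtColor(p,cv2.COLOR_BGR2HSV)
red=((h[...,0]<8)|(h[...,0]>172))&(h[...,1]>120)
z=np.load('pics/w2.npz');d=z['d']
vs,us=np.nonzero(red[160:225,250:310]);P=np.array([w('w2',u+250,v+160) for u,v in zip(us,vs)])
T=P[P[:,2]>.058];print('tabtop',len(T),T.min(0),T.max(0),T.mean(0))
# stamp from w1
p=cv2.imread('pics/w1.png'); h=cv2.cvtColor(p,cv2.COLOR_BGR2HSV)
g=(abs(h[...,0].astype(int)-70)<20)&(h[...,1]>120)
vs,us=np.nonzero(g);P=np.array([w('w1',u,v) for u,v in zip(us,vs)]);print(len(P),P[:,2].max())
T=P[P[:,2]>.068];r=cv2.minAreaRect((T[:,:2]*1000).astype(np.float32));print('stamp',len(T),T.mean(0),r)
```

```text
275 179 [ 0.44698015 -0.29514288  0.03423181]
287 179 [ 0.44712419 -0.2817441   0.03320105]
281 185 [ 0.44806417 -0.28841735  0.06623106]
281 195 [ 0.45810169 -0.28840623  0.06793087]
281 205 [ 0.46868543 -0.28839679  0.06762025]
281 230 [ 0.50627142 -0.28839687  0.03555221]
346 197 [ 0.47232182 -0.21011938  0.01144435]
tabtop 274 [ 0.44783278 -0.29464651  0.05831806] [ 0.47133656 -0.28323731  0.06844249] [ 0.45871197 -0.28911696  0.06688399]
643 0.28621412646059696
stamp 573 [0.44569138 0.30428617 0.07538599] ((449.8219909667969, 285.3765563964844), (32.001686096191406, 57.24195098876953), 9.709772109985352)
```

{"fn": "send_rows", "kwargs": {"plan": [[0,0,-0.003,0.03,0],[0,0,0,0.03,0],[0,0,0,0.03,0],[0,0,0,0.03,0],[0,0,0,0.03,0],[0,0,0,0.02,0],[0,0,0,0.012,0],[0,0,0,0,0],[0,0,0,0,0],[255,0,0,0,0],[255,0,0,0,0],[255,0,0,0,0],[255,0,0,0,0],[255,0,0,0,0],[255,0,0,0,0],[255,0,0,0,0],[255,0,0,0,0],[255,0,0,0,0],[255,0,0,0,0],[255,0,0,0,0]]}}

```text
time_s: 4.78
position: [0.4595, -0.2916, 0.0545]
tcp_rot: [[-1.0, 0.001, -0.0], [0.001, 1.0, 0.0], [0.0, 0.0, -1.0]]
force: [0.3, -1.5, 0.0]
opening: 0.247
grasp_force: 0.0
```

{"fn": "send_rows", "kwargs": {"plan": [[255,0,0,0,0],[255,0,0,0,0],[255,0,0,0,0],[255,0,0,0,0],[255,0,0,0,0],[255,0,0,0,0]]}}

```text
time_s: 5.28
position: [0.4595, -0.2912, 0.0545]
tcp_rot: [[-1.0, 0.001, -0.0], [0.001, 1.0, 0.001], [0.0, 0.001, -1.0]]
force: [2.0, 3.6, -0.4]
opening: 0.136
grasp_force: 30.0
```

{"fn": "send_rows", "kwargs": {"plan": [[255,0,0.009,0,0],[255,0,0.009,0,0],[255,0,0.009,0,0],[255,0,0.009,0,0],[255,0,0.009,0,0],[255,0,0.009,0,0],[255,0,0.009,0,0],[255,0,0.009,0,0],[255,0,0.009,0,0],[255,0,0,0,0],[255,0,0,0,0],[255,0,0,0,0]]}}

```text
time_s: 6.28
position: [0.4597, -0.2094, 0.0545]
tcp_rot: [[-1.0, 0.001, -0.0], [0.001, 1.0, 0.002], [0.0, 0.002, -1.0]]
force: [2.5, 4.4, -2.6]
opening: 0.136
grasp_force: 30.0
```

{"fn": "send_rows", "kwargs": {"plan": [[0,0,0,0,0],[0,0,0,0,0],[0,0,0,0,0],[0,0,0,0,0],[0,0,0,0,0],[0,0,0,0,0],[0,0,0,0,0],[0,0,0,-0.02,0],[0,0,0,-0.03,0],[0,0,0,-0.033,0],[0,0,0,-0.033,0],[0,0,0,-0.033,0],[0,0,0,-0.033,0],[0,0,0,0,0],[0,0,0,0,0]]}}

```text
time_s: 7.53
position: [0.4606, -0.2113, 0.2387]
tcp_rot: [[-1.0, 0.001, 0.004], [0.001, 1.0, -0.003], [-0.004, -0.003, -1.0]]
force: [-0.4, -0.8, -0.5]
opening: 0.996
grasp_force: 0.0
```

Run:
```python
from h import *
p,d,c=snap('wrist','w3')
s=read_state();print(s['time_s'],s['position'],s['tcp_rot'])
h=cv2.cvtColor(p,cv2.COLOR_BGR2HSV)
red=((h[...,0]<8)|(h[...,0]>172))&(h[...,1]>120)
vs,us=np.nonzero(red);P=np.array([w('w3',u,v) for u,v in zip(us,vs)])
T=P[(P[:,2]>.058)&(P[:,2]<.075)&(abs(P[:,0]-.459)<.02)];print('tabtop',len(T),T.min(0),T.max(0),T.mean(0))
g=(abs(h[...,0].astype(int)-65)<20)&(h[...,1]>120)
vs,us=np.nonzero(g);P=np.array([w('w3',u,v) for u,v in zip(us,vs)]);P=P[P[:,2]<.03];print('mark',len(P),P.min(0),P.max(0),P.mean(0))
# blue frame
b=(abs(h[...,0].astype(int)-112)<12)&(h[...,1]>90)&(d>0)
vs,us=np.nonzero(b);P=np.array([wz('w3',u,v,.034) for u,v in zip(us,vs)])
P=P[(abs(P[:,0]-.5324)<.05)&(abs(P[:,1]+.209)<.035)];print('frame',len(P),P.min(0),P.max(0))
```

```text
7.5833 [ 0.45947019 -0.21050245  0.23699021] [[-9.99999357e-01  7.82791317e-04  8.20677614e-04]
 [ 7.82175021e-04  9.99999412e-01 -7.51011543e-04]
 [-8.21265017e-04 -7.50369147e-04 -9.99999381e-01]]
tabtop 282 [ 0.44798382 -0.21517237  0.05891343] [ 0.47182196 -0.20366398  0.06836999] [ 0.45924914 -0.20947154  0.06690708]
  return _methods._mean(a, axis=axis, dtype=dtype,
  ret = ret.dtype.type(ret / rcount)
Traceback (most recent call last):
ValueError: zero-size array to reduction operation minimum which has no identity
```

View pics/w3.png

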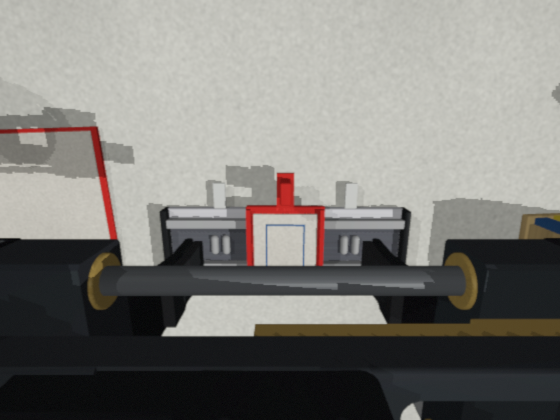

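The carrier is now at the green mark: the tab moved 79.7 mm and covers the mark at (286,190). Next is the stamp pose, from the earlier wrist picture.

Run:
```python
from h import *
p=cv2.imread('pics/w1.png'); h=cv2.cvtColor(p,cv2.COLOR_BGR2HSV)
g=((abs(h[...,0].astype(int)-65)<20)&(h[...,1]>120)).astype(np.uint8); g[:150]=0;g[230:]=0;g[:,:240]=0;g[:,330:]=0
vs,us=np.nonzero(g);P=np.array([w('w1',u,v) for u,v in zip(us,vs)])
print(np.percentile(P[:,2],[5,50,95]))
T=P[(P[:,2]>.070)&(P[:,2]<.08)];r=cv2.minAreaRect((T[:,:2]*1000).astype(np.float32));print(len(T),T.mean(0),r)
C=np.cov(T[:,:2].T);e,v=np.linalg.eigh(C);print(v[:,1],np.degrees(np.arctan2(v[1,1],v[0,1])),np.sqrt(e*12))
# wooden block
b=((abs(h[...,0].astype(int)-17)<8)&(h[...,1]>90)); vs,us=np.nonzero(b[150:230,240:330]);Q=np.array([w('w1',u+240,v+150) for u,v in zip(us,vs)])
Q=Q[(Q[:,2]<.03)&(Q[:,2]>.015)];print('block',Q.min(0),Q.max(0))
```

```text
[0.0507024  0.07524648 0.07587212]
566 [0.44586035 0.30439052 0.07508178] ((446.5608215332031, 304.3721923828125), (31.80502700805664, 18.296066284179688), 11.389077186584473)
[-0.98195653 -0.18910677] -169.0993389457491 [0.01781539 0.03168899]
block [0.42045937 0.2855855  0.01538459] [0.47149878 0.32251597 0.02468803]
```

{"fn": "send_rows", "kwargs": {"plan": [[0,0.0135,0.025,0,0],[0,0,0.035,0,0],[0,0,0.035,0,0],[0,0,0.035,0,0],[0,0,0.035,0,0],[0,0,0.035,0,0],[0,0,0.035,0,0],[0,0,0.035,0,0],[0,0,0.035,0,0],[0,0,0.035,0,0],[0,0,0.035,0,0],[0,0,0.035,0,0],[0,0,0.035,0,0],[0,0,0.035,0,0],[0,0,0.035,0,0],[0,0,0,0,-0.096],[0,0,0,0,-0.096],[0,0,0,0,0],[0,0,0,0,0],[0,0,0,0,0]]}}

```text
time_s: 9.25
position: [0.4459, 0.3039, 0.2354]
tcp_rot: [[-0.982, -0.187, -0.002], [-0.187, 0.982, -0.001], [0.003, -0.001, -1.0]]
force: [-0.2, -0.2, -1.3]
opening: 0.999
grasp_force: 0.0
```

Run:
```python
from h import *
p,d,c=snap('wrist','w4');s=read_state();print(s['time_s'],s['position'],s['tcp_rot'])
h=cv2.cvtColor(p,cv2.COLOR_BGR2HSV)
g=((abs(h[...,0].astype(int)-65)<20)&(h[...,1]>120)&(d>0))
vs,us=np.nonzero(g);P=np.array([w('w4',u,v) for u,v in zip(us,vs)])
T=P[(P[:,2]>.070)&(P[:,2]<.08)];r=cv2.minAreaRect((T[:,:2]*1000).astype(np.float32));print(len(T),r)
e=np.array([*(np.array(r[0])/1000),.074])-s['position'];print('tool shift',s['tcp_rot'].T@e)
```

```text
9.3 [0.44618006 0.30383193 0.23571959] [[-9.82238577e-01 -1.87628113e-01 -1.75175457e-03]
 [-1.87627107e-01  9.82240065e-01 -7.23219928e-04]
 [ 1.85633991e-03 -3.81697872e-04 -9.99998204e-01]]
555 ((446.453125, 304.022705078125), (31.466617584228516, 17.1655216217041), 11.242780685424805)
tool shift [-0.00060422  0.00019788  0.16171868]
```

Aligned. Now I'll descend to z≈0.048 and grip the handle.

{"fn": "send_rows", "kwargs": {"plan": [[0,0,0,0.032,0],[0,0,0,0.032,0],[0,0,0,0.032,0],[0,0,0,0.032,0],[0,0,0,0.03,0],[0,0,0,0.02,0],[0,0,0,0.01,0],[255,0,0,0,0],[255,0,0,0,0],[255,0,0,0,0],[255,0,0,0,0],[255,0,0,0,0],[255,0,0,0,0],[255,0,0,0,0],[255,0,0,0,0],[255,0,0,0,0],[255,0,0,0,0],[255,0,0,0,0],[255,0,0,0,0],[255,0,0,0,0]]}}

```text
time_s: 10.97
position: [0.4465, 0.3045, 0.0485]
tcp_rot: [[-0.982, -0.19, -0.0], [-0.19, 0.982, 0.0], [0.0, 0.0, -1.0]]
force: [-0.6, -0.4, -0.3]
opening: 0.231
grasp_force: 30.0
```

{"fn": "send_rows", "kwargs": {"plan": [[255,0,0,0,0],[255,0,0,0,0],[255,0,0,0,0]]}}

```text
time_s: 11.22
position: [0.4465, 0.3045, 0.0485]
tcp_rot: [[-0.982, -0.19, -0.0], [-0.19, 0.982, 0.0], [0.0, 0.0, -1.0]]
force: [-0.6, -0.4, 0.2]
opening: 0.226
grasp_force: 30.0
```

{"fn": "send_rows", "kwargs": {"plan": [[255,0,0,-0.01,0],[255,0,0,-0.03,0],[255,0,0,-0.03,0],[255,0,0,-0.03,0],[255,0,0,-0.03,0],[255,0,0,-0.03,0],[255,0,0,-0.03,0],[255,0,0,0,0.064],[255,0,0,0,0.064],[255,0,0,0,0.064],[255,0,0,0,0],[255,0,0,0,0]]}}

```text
time_s: 12.22
position: [0.4462, 0.3043, 0.2389]
tcp_rot: [[-1.0, -0.001, -0.0], [-0.001, 1.0, -0.0], [0.0, -0.0, -1.0]]
force: [0.4, -0.3, -0.9]
opening: 0.224
grasp_force: 30.0
```

{"fn": "send_rows", "kwargs": {"plan": [[255,-0.004,-0.015,0,0],[255,-0.005,-0.03,0,0],[255,-0.005,-0.03,0,0],[255,-0.005,-0.03,0,0],[255,-0.005,-0.03,0,0],[255,-0.005,-0.03,0,0],[255,-0.005,-0.03,0,0],[255,-0.005,-0.03,0,0],[255,-0.005,-0.03,0,0],[255,-0.005,-0.03,0,0],[255,-0.005,-0.03,0,0],[255,-0.005,-0.03,0,0],[255,-0.005,-0.03,0,0],[255,-0.005,-0.03,0,0],[255,-0.005,-0.03,0,0],[255,-0.005,-0.03,0,0],[255,-0.005,-0.03,0,0],[255,-0.003,-0.019,0,0],[255,0,0,0,0],[255,0,0,0,0]]}}

```text
time_s: 13.88
position: [0.5328, -0.2104, 0.2382]
tcp_rot: [[-1.0, 0.002, -0.001], [0.002, 1.0, 0.001], [0.001, 0.001, -1.0]]
force: [-0.3, 1.3, -1.4]
opening: 0.227
grasp_force: 30.0
```

Run:
```python
from h import *
snap('wrist','w5');s=read_state();print(s['time_s'],s['position'],s['tcp_rot'])
```

```text
13.9333 [ 0.53246987 -0.20922227  0.23808351] [[-9.99998592e-01  8.64999644e-04 -1.43775392e-03]
 [ 8.62809931e-04  9.99998468e-01  1.52293311e-03]
 [ 1.43906905e-03  1.52169046e-03 -9.99997807e-01]]
```

View pics/w5.png

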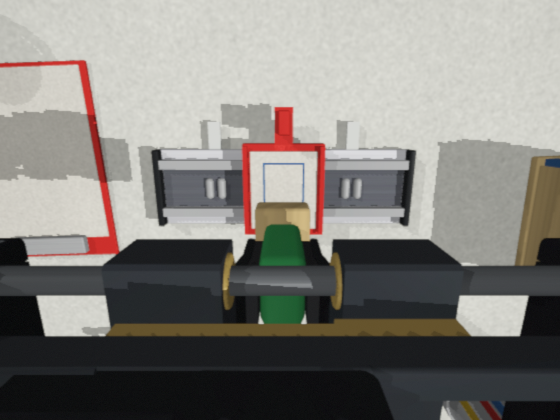

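The stamp is square in the fingers: block edge at (255–309, 206), frame's near edge at (264–303, 163). I'll compute the offsets.

Run:
```python
from h import *
for u,v in [(264,163),(303,163)]: print('frame',wz('w5',u,v,.034))
for u,v in [(260,208),(282,208),(304,208),(282,222)]: print('block',w('w5',u,v))
p=cv2.imread('pics/w5.png');h=cv2.cvtColor(p,cv2.COLOR_BGR2HSV)
red=((h[...,0]<8)|(h[...,0]>172))&(h[...,1]>120);red[:,:240]=0;red[:,330:]=0
vs,us=np.nonzero(red);P=np.array([w('w5',u,v) for u,v in zip(us,vs)])
T=P[(P[:,2]>.058)&(P[:,2]<.08)];print('tab',T.min(0),T.max(0))
```

```text
frame [ 0.5028401  -0.23133908  0.034     ]
frame [ 0.50287188 -0.18812006  0.034     ]
block [ 0.50922119 -0.22411396  0.21175149]
block [ 0.50911853 -0.21153107  0.21219932]
block [ 0.50923091 -0.19894948  0.21179901]
block [ 0.51701458 -0.2115375   0.21366075]
tab [ 0.44834313 -0.21532808  0.06445456] [ 0.4719462  -0.20351703  0.06850886]
```

{"fn": "send_rows", "kwargs": {"plan": [[255,0,0.001,0.02,0],[255,0,0,0.025,0],[255,0,0,0.025,0],[255,0,0,0.025,0],[255,0,0,0.02,0],[255,0,0,0.013,0],[255,0,0,0.008,0],[255,0,0,0.004,0],[255,0,0,0.003,0],[255,0,0,0,0],[255,0,0,0,0],[255,0,0,0,0],[255,0,0,0,0],[255,0,0,0,0],[255,0,0,0,0]]}}

```text
time_s: 15.18
position: [0.5333, -0.2088, 0.096]
tcp_rot: [[-1.0, 0.001, 0.001], [0.001, 1.0, -0.0], [-0.001, -0.0, -1.0]]
force: [-0.2, 0.9, -0.7]
opening: 0.227
grasp_force: 30.0
```

Run:
```python
from h import *
p,d,c=snap('wrist','w6');s=read_state();print(s['time_s'],s['position'],s['tcp_rot'],s['grasp_force'])
cv2.imwrite('pics/w6c.png',cv2.resize(p[60:300,130:430],None,fx=2.4,fy=2.4))
```

```text
15.2333 [ 0.53321646 -0.20878608  0.09583952] [[-9.99999444e-01  9.60294378e-04  4.35546577e-04]
 [ 9.60178497e-04  9.99999504e-01 -2.66189691e-04]
 [-4.35801981e-04 -2.65771340e-04 -9.99999870e-01]] 29.99983630143106
```

View pics/w6c.png

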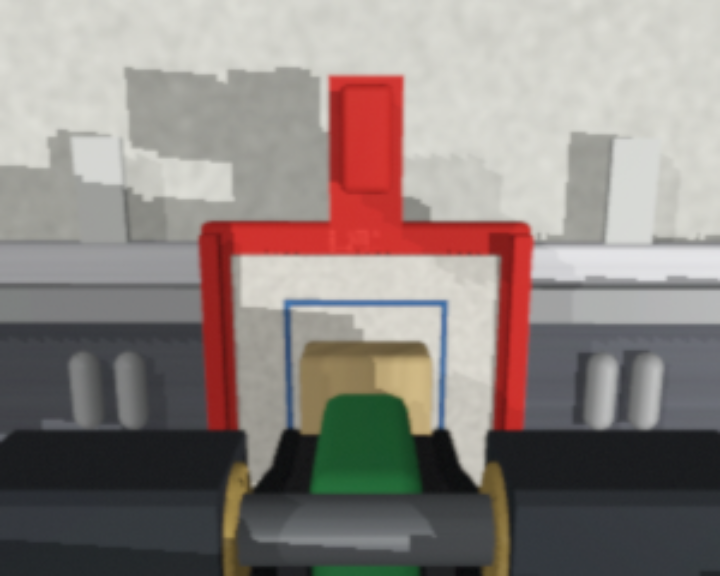

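The block sits centred and square inside the blue frame (block 300–433, frame 287–446 in the crop). Its face is about 13 mm above the card, so I'm handing in.

```bash
python3 -c "
from rig import *
print(hand_in())"
```

```text
the job is handed in; nothing more can be done
None
```

I slid the carrier to the green mark, where it moved 79.7 mm. The green stamp is held level and square, centred in the frame about 13 mm above the card. The job is handed in, but `hand_in()` returned no verdict.

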